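Third hand for a drawer divider

TASK

The tilt-out drawer lies face down on the bench so that a divider can be fitted between bottles and cans. Take the longer of the two look-alike plywood boards, stand it on its long edge on the drawer's panel between the two pencil lines, and press its end squarely against the drawer's bottom board, gently and without ramming it, with a steady push of about 12 newtons for about three seconds while a colleague gets ready to screw through from behind. Finish while still holding it there with that same push; leave the shorter board and the bottle, can, cup and opener alone.

Things in the scene. Friction and masses are not known exactly. Their poses are not given: they have to be found in the camera images.
- long_board_center (a point): Centre of the longer divider board: plain plywood 190 mm long (own x axis), 18 mm thick (own y), 80 mm high (own z), about 0.18 kg; both ends alike. It starts standing on its long edge on the bench (centre 40 mm above the bench), to one side of the drawer.
- short_board_center (a point): Centre of the shorter divider board: same plywood, 140 mm long (own x), 18 mm thick, 80 mm high, also standing on its long edge on the bench, on the other side of the drawer. Not for this drawer: leave it.
- seat (a point): Where the middle of the divider's end face belongs: on the inner face of the drawer's bottom board, midway between the pencil lines, 40 mm above the panel (62 mm above the bench). x points level straight into the bottom board (the push direction, away from the robot, yaw up to 0.35 rad), z up. The board's centre ends 95 mm back from here along -x. Dark 5 mm screw holes 20 mm above and below.
- bottom_board: The drawer's bottom board, an upright oak board 292 mm long, 18 mm thick and 90 mm high at the drawer's far end, rigidly fixed to the drawer. Origin on its inner face, mid-length, at the level of the panel's upper face; x points into it, z up. Stiff: once touching, each 0.1 mm farther adds about a newton; the divider's friction on the panel takes 1 to 2 N of the push.
- drawer: The oak tilt-out drawer, face down, firm on rubber pads. Panel 300 (x) by 320 mm (y), inner face 22 mm above the bench. Origin on the bench under its centre, x towards the bottom board (inner face at x = 122). Cheeks 12 mm thick at y = +-140, 50 to 90 mm above the panel; rail 45 mm high at x = -124. Pencil lines 20 mm apart along x, centred on y = +35.
- bottle_mid (a point): Empty brown glass bottle, 61 mm wide, 228 mm tall, standing; point on its axis 100 mm up. Bystander.
- can_mid (a point): Empty aluminium can, 66 mm wide, 115 mm tall, standing; its centre. Bystander.
- cup_mid (a point): White ceramic mug, 80 mm wide, 85 mm tall, standing; point on its axis half-way up. Bystander.
- opener: Flat steel bottle opener 150 x 38 x 4 mm lying on the bench; origin under its middle. Bystander.
- long_board: The longer board again; origin at the middle of its lower edge, 40 mm below its centre.

How it is judged:
On the way:
1. the long board, held on its line and down on the panel, is pressed endwise against the bottom board with a steady 6 to 19 N (contact force between long_board and bottom_board between 6 and 19 N and contact force between the fingers and long_board above 2 N and y of long_board_center in the frame of seat between -0.005 and 0.005 m and z of long_board_center in the frame of seat between -0.003 and 0.003 m and x of long_board_center in the frame of seat between -0.098 and -0.092 m and angle between the x axis of long_board_center and the x axis of seat, either way round below 0.05 rad and angle between long_board_center's own z axis and vertical below 0.06 rad and linear speed of long_board below 0.01 m/s), for 2.5 s.
At the end, for the whole second after the job is handed in: Still held: the long board stands upright (0.06 rad) on the panel (gap under 3 mm), its middle within 5 mm of the mid-line between the pencil lines, square within 0.05 rad, end against the bottom board with 6 to 19 N contact force, at rest (all of step 1); the arm keeps its last pose, push and grip.
It fails at once if the board is rammed against the bottom board (over 40 N) (contact force between long_board and bottom_board above 40 N).
It fails at once if the shorter board is disturbed (distance of short_board_center from where it was at the start of the episode above 0.02 m).
It fails at once if a bystander is disturbed (distance of any of bottle_mid, can_mid, cup_mid, opener from where it was at the start of the episode above 0.02 m).
It also fails if it takes over 58 s, if anything falls off the work surface, if the arm or the gripper's body presses on something with over 40 N, if the wrist force passes 120 N, or if a joint passes its speed limit or range.

ROBOT

A 7-joint arm with a two-finger parallel gripper is mounted at the origin on the work surface. World frame = base frame: x ahead of the robot, y to its left, z up, the work surface at z = 0. Lengths are in m, angles in rad, forces in N, time in s.
With the tool pointing down it reaches from about 0.4 to 0.875 m from the base axis. Payload 19.3 kg.
Tool frame: the origin (TCP) lies midway between the tips of the shut fingers; the grasp point (between the pads) lies 19 mm behind it; x points along the fingers, y is the direction in which the jaws open and shut, and the axes are right-handed (so a half turn about x gives the same grasp; the last joint's range is limited). The gripper opens to 85 mm and grips with 20 to 120 N. Pads are 22 mm wide; open, the fingers measure 114 mm over their backs; the gripper's body (76 mm by 85 mm) begins 54 mm behind the grasp point. The pads swing forward as they close: fully open they stand 13 mm farther back than shut.
Start: joints at [1.228, 0.521, -0.036, 1.599, 0.021, 1.021, -0.113], TCP at [0.168, -0.602, 0.231] pointing down, gripper open.
Joint ranges: [-2.91, 2.91], [-0.3, 2.13], [-1.5, 1.42], [0.17, 2.43], [-1.26, 4.41], [0.16, 1.93], [-2.52, 2.52]. Speed limits (rad/s): [1.89, 1.89, 2.39, 2.39, 3.01, 3.01, 3.01].

INTERFACE

Orientations are given as [roll, pitch, yaw] about the fixed x, y, z axes, in that order (R = Rz(yaw) Ry(pitch) Rx(roll)).
In Python, from workcell import telemetry, vision, workorder gives the robot as it stands. The module is installed in compiled form; this text tells all that it offers.
- The arm moves only by the tool play_rows, never from a script. Its argument "deltas" is a list of rows, each a list of 7 numbers: the shift along the world's x, y, z in mm, then the turn, a rotation vector about the world's x, y, z in degrees, then the finger opening in mm, from 0 to 85.4. In form: [[x, y, z, wx, wy, wz, jaw], ...]. A call has 1 to 8 rows; each row shifts and turns the commanded pose from where the row before left it; what a row does not reach is not made up. A row lasts 1/8 s, in which the tool goes at most 62.5 mm and 10.7 degrees, less where a joint would pass 70% of its speed; a pose out of reach is approached as far as the arm can. A call with a gripper value outside its range is refused whole. The fingers move at their own pace and stop on an object; "grip_force" is the grip in N (left out, the last holds). Time passes only in rows, so rows that do not move let the fingers close. It gives the time, the measured TCP pose, the force and the opening at its end, in the units of the state.
- telemetry.observe(): the state, without advancing time (a new reading comes with each control period).
- vision.grab_frame(name): name is "side" or "top"; returns the picture (420x560x3 uint8, red, green, blue); there is no depth.
- vision.camera_info(name): a dict with "mtx" (3x3 intrinsics, pixels), "rvec" (rotation vector, rad) and "tvec" (3), from world to camera coordinates, as OpenCV has them. Camera axes: x right, y down, z forward; pixel columns grow to the right and rows downward; lengths in m; the calibration is good to about 2 mm. A picture is of the moment at which its call begins. camera_info takes no time and is no camera call.
- workorder.job_done(): hands the job in, once; it reports no verdict.
The state is a dict: "clock": time; "qpos": joint angles; "qd": joint speeds; "joint_efforts": joint torques, N m; "position": TCP position; "tool_rot": TCP orientation; "force": force on the tool from outside, world axes, zero at the start; "moment": the same for the moment, N m; "grip_width": finger opening in m.
Only numpy, scipy, OpenCV 4.12 (cv2) and the standard library are available. Lean on these libraries where they do the work, as an engineer would, in place of code of your own. Each camera call takes 0.05 s, during which the arm holds its last target. There are 200 camera calls.

## Working session

There is one attempt and no reset: what is moved stays moved. The work goes in short steps, Python scripts to look and compute and a tool call to move; the robot and the scene stay as the last step left them, time stands still between calls to the robot, and variables do not carry over. Pictures are saved under pics/ and viewed, about 8 in all and at most 12, crops included, and the job is handed in when it is done.

Besides the shell and the picture viewer there is one more tool, called after "Emit:" as a command line: name --pt "numbers of a row" for each row, then --argument value for the rest. play_rows: Moves the arm, as the interface text tells. Its arguments: {"type":"object","properties":{"deltas":{"type":"array","items":{"type":"array","items":{"type":"number"}}},"grip_force":{"type":"number"}},"required":["deltas"]}

```bash
mkdir -p pics; cat > h.py <<'E'
import numpy as np,cv2
from workcell import telemetry,vision,workorder
def cam(n):
    c=vision.camera_info(n); return np.array(c["mtx"],float),cv2.Rodrigues(np.array(c["rvec"],float))[0],np.array(c["tvec"],float).ravel()
def px2w(n,pts,z):
    K,R,t=cam(n); o=-R.T@t; out=[]
    for u,v in pts:
        d=R.T@np.linalg.inv(K)@[u,v,1]; out.append(o+d*(z-o[2])/d[2])
    return np.array(out)
def w2px(n,P):
    K,R,t=cam(n); p=(K@(R@np.atleast_2d(P).T+t[:,None])).T; return p[:,:2]/p[:,2:]
def save(n,f,box=None,s=1):
    im=vision.grab_frame(n)[:,:,::-1]
    cv2.imwrite('pics/raw_'+f,im)
    if box: im=im[box[1]:box[3],box[0]:box[2]]
    cv2.imwrite('pics/'+f,cv2.resize(im,None,fx=s,fy=s,interpolation=cv2.INTER_CUBIC))
E
python3 - <<'E'
from h import *
save('top','t1.png',None,1.42);save('side','s1.png',None,1.42)
print(telemetry.observe())
for n in('top','side'):
    K,R,t=cam(n);print(n,-R.T@t,R[2],K[0,0])
E
```

```text
{'clock': 0.1, 'qpos': array([ 1.22774998,  0.5219709 , -0.03632163,  1.59994454,  0.0211841 ,
        1.02111795, -0.11278553]), 'qd': array([ 2.90197952e-04, -2.41176219e-03,  4.55898818e-04,  4.29807817e-04,
       -1.36165114e-04, -1.21254939e-03, -8.18933043e-05]), 'joint_efforts': array([ 4.18112337e-03, -9.28489351e+01,  1.98433913e+00, -3.70533335e+01,
        1.81603868e-02,  5.37336178e-03,  3.66154518e-05]), 'position': array([ 0.1683055 , -0.60159182,  0.23077539]), 'tool_rot': array([-1.5102204 ,  1.56973995,  1.90420864]), 'force': array([ 1.02954733, -0.51253684,  0.04668937]), 'moment': array([ 0.02968276, -0.07542527,  0.00271566]), 'grip_width': 0.08516843395201044}
top [ 0.30637151 -0.01658499  1.38212031] [ 0.18835459  0.01092369 -0.98204034] 443.5428751453114
side [-0.46834147  0.98311948  0.928405  ] [ 0.63012331 -0.59036497 -0.5043945 ] 539.1647009138492
```

View pics/t1.png

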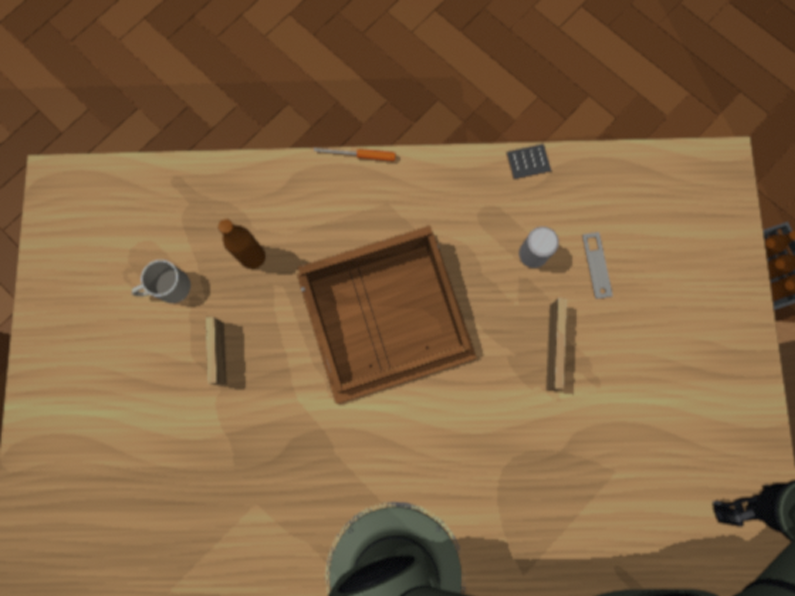

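View pics/s1.png

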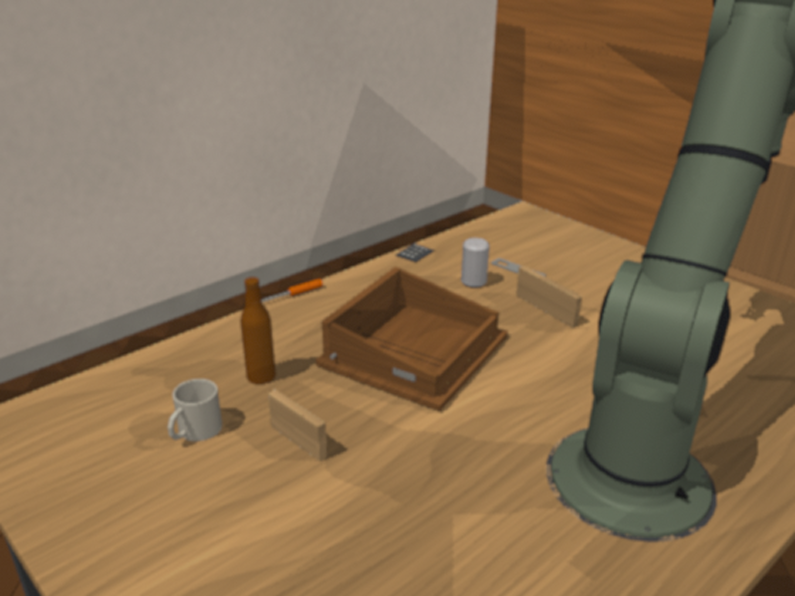

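The top view shows the long board at the right (~558,345), the short board at the left (~213,350), and the drawer yawed to the left with its pencil lines at (350-390, 265-370). Next I enlarge the drawer and the long board.

```bash
python3 - <<'E'
import cv2
im=cv2.imread('pics/raw_t1.png')
cv2.imwrite('pics/c1.png',cv2.resize(im[155:290,205:340],None,fx=4.4,fy=4.4,interpolation=cv2.INTER_CUBIC))
cv2.imwrite('pics/c2.png',cv2.resize(im[200:285,360:440],None,fx=7,fy=7,interpolation=cv2.INTER_CUBIC))
E
```

```text
(no output)
```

View pics/c1.png

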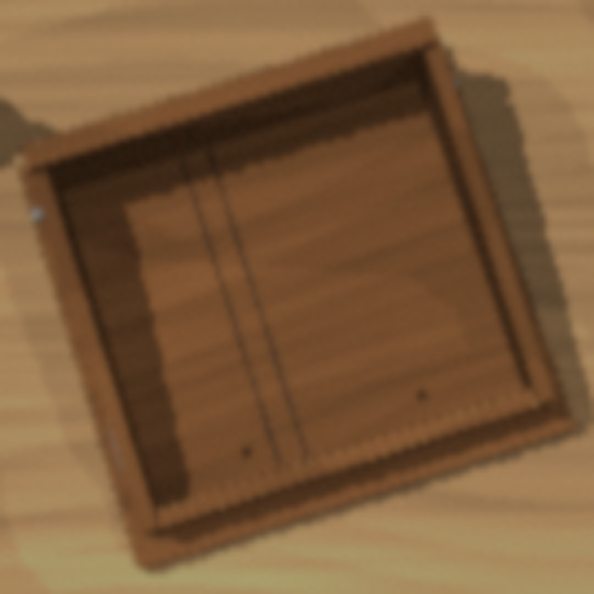

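View pics/c2.png

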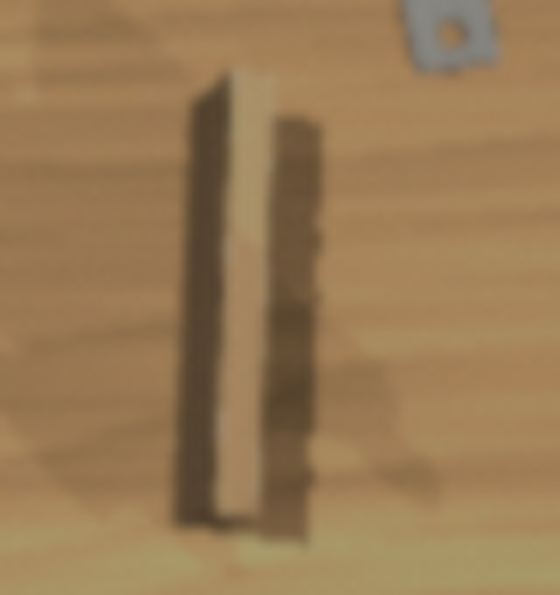

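```bash
cat > loc.py <<'E'
from h import *
from scipy.optimize import least_squares
def un(p,s,o): return (np.array(p,float)+.5)/s-.5+np.array(o)
d=un([(22,158),(432,20),(440,44),(28,178),(150,572),(580,426)],4.4,(205,155))
M=np.array([(140,146,112),(140,-146,112),(122,-146,112),(122,146,112),(-150,160,22),(-150,-160,22)])/1e3
L=un([(185,168),(280,467),(212,155),(305,460)],4.4,(205,155))
def T(q,M):
    c,s=np.cos(q[2]),np.sin(q[2]); return np.c_[q[0]+c*M[:,0]-s*M[:,1],q[1]+s*M[:,0]+c*M[:,1],M[:,2]]
LW=px2w('top',L,.022)
def res(q,full=False):
    r=(w2px('top',T(q,M))-d)
    c,s=np.cos(q[2]),np.sin(q[2]); ly=-s*(LW[:,0]-q[0])+c*(LW[:,1]-q[1])
    rl=(ly-np.array([.045,.045,.025,.025]))*330
    return (r,rl,ly) if full else np.r_[r.ravel(),2*rl]
q=least_squares(res,[.55,0,.25],loss='soft_l1').x
print('drawer',q);print(*res(q,True))
print('lines yaw',[np.arctan2(*(LW[i]-LW[i+1])[[1,0]]) for i in(0,2)])
seat=T(q,np.array([[.122,.035,.062]]));print('seat',seat,'goal ctr',T(q,np.array([[.027,.035,.062]])))
b=un([(231,70),(273,72),(259,515),(215,513)],7,(360,200))
B=px2w('top',b,.08);print(B,B.mean(0))
f=(B[0]+B[1])/2;n=(B[2]+B[3])/2;print(np.linalg.norm(f-n),np.arctan2(f[1]-n[1],f[0]-n[0]),np.linalg.norm(B[0]-B[1]),np.linalg.norm(B[2]-B[3]))
E
python3 loc.py
```

```text
drawer [0.53539515 0.0087415  0.29693504]
[[-0.34256625 -1.55641744]
 [ 0.16710486 -0.08663246]
 [ 0.29906734 -0.03327208]
 [ 0.02680392 -0.4634933 ]
 [-1.98170237  1.2098373 ]
 [-0.03114404  1.47677822]] [-0.11215357  0.26770331 -0.53368892  0.91752223] [0.04466014 0.04581122 0.02338276 0.02778037]
lines yaw [np.float64(0.2918100478079884), np.float64(0.2776880608363389)]
seat [[0.64181548 0.07790589 0.062     ]] goal ctr [[0.55097289 0.05010977 0.062     ]]
[[ 0.55896954 -0.35380071  0.08      ]
 [ 0.55771168 -0.37155342  0.08      ]
 [ 0.37082955 -0.35242522  0.08      ]
 [ 0.37201117 -0.33431019  0.08      ]] [ 0.46488048 -0.35302239  0.08      ]
0.18791495384367535 -0.1029375509250347 0.01779721687186931 0.018153520748293066
```

```bash
python3 - <<'E'
from h import *
from scipy.spatial.transform import Rotation as Ro
o=telemetry.observe();R=Ro.from_euler('xyz',o['tool_rot']).as_matrix();print(R.round(4))
y=R[:,1];a=np.degrees(np.arctan2(y[1],y[0]));print('jaw az',a)
for t in(-0.103,.292):
    g=np.degrees(t)+90; print((g-a+90)%180-90)
print((np.array([.465,-.353,.031])-o['position'])*1000)
E
```

```text
[[-3.000e-04  2.695e-01 -9.630e-01]
 [ 1.000e-03 -9.630e-01 -2.695e-01]
 [-1.000e+00 -1.100e-03  1.000e-04]]
jaw az -74.36762869336717
-21.533836596480313
1.0979963111872166
[ 296.69449629  248.59181968 -199.77539047]
```

Emit:
play_rows --pt "37 31 0 0 0 -2.7 85" --pt "37 31 0 0 0 -2.7 85" --pt "37 31 0 0 0 -2.7 85" --pt "37 31 0 0 0 -2.7 85" --pt "37 31 0 0 0 -2.7 85" --pt "37 31 0 0 0 -2.7 85" --pt "37 31 0 0 0 -2.7 85" --pt "37.7 31.6 -20 0 0 -2.6 85" --grip_force 60

```text
clock: 1.1
position: [0.4666, -0.3526, 0.212]
tool_rot: [2.634, 1.569, -0.612]
force: [0.3, -0.0, -0.1]
grip_width: 0.0851
```

Emit:
play_rows --pt "0 0 -30 0 0 0 85" --pt "0 0 -25 0 0 0 85" --pt "0 0 -15 0 0 0 85" --pt "0 0 0 0 0 0 85"

```text
clock: 1.6
position: [0.4647, -0.3531, 0.1406]
tool_rot: [-0.504, 1.569, 2.535]
force: [-0.6, 0.4, 0.5]
grip_width: 0.0851
```

```bash
python3 - <<'E'
from h import *
from scipy.spatial.transform import Rotation as Ro
save('top','t2.png',(350,150,490,290),4.2);save('side','s2.png',(330,140,470,260),4.5)
o=telemetry.observe();R=Ro.from_euler('xyz',o['tool_rot']).as_matrix();print(R.round(4));print(o)
E
```

```text
[[ 7.000e-04 -1.026e-01 -9.947e-01]
 [-4.000e-04 -9.947e-01  1.026e-01]
 [-1.000e+00  3.000e-04 -7.000e-04]]
{'clock': 1.7, 'qpos': array([ 0.57041187,  0.5652558 , -0.03101484,  1.79010388,  0.02348537,
        0.78581425, -1.14598018]), 'qd': array([ 0.00119487, -0.01141395,  0.00167309, -0.00357946, -0.00057171,
       -0.00119945,  0.00022141]), 'joint_efforts': array([-1.27717769e-01, -8.86174035e+01,  2.18900375e+00, -3.00194907e+01,
        1.40669430e-02, -5.15385554e-02, -3.27821515e-03]), 'position': array([ 0.46528206, -0.35362034,  0.14200302]), 'tool_rot': array([ 2.697374  ,  1.57002224, -0.54703301]), 'force': array([-0.29437185,  0.4370822 ,  0.50345077]), 'moment': array([ 0.03109954,  0.02913123, -0.0211021 ]), 'grip_width': 0.08495337714692837}
```

View pics/s2.png

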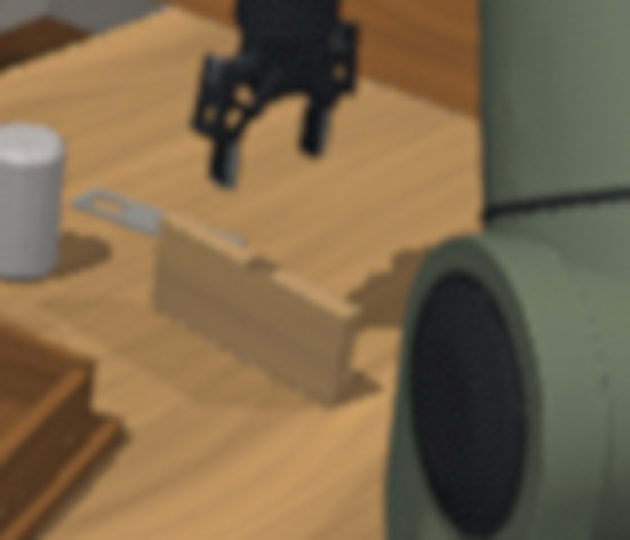

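The side view shows the open jaws straddling the board at mid-length, around (260,200) in the crop, and aligned with it. I'll descend and grip.

Emit:
play_rows --pt "0 0 -30 0 0 0 85" --pt "0 0 -30 0 0 0 85" --pt "0 0 -25 0 0 0 85" --pt "0 0 -15 0 0 0 85" --pt "0 0 -9 0 0 0 85" --pt "0 0 0 0 0 0 85"

```text
clock: 2.45
position: [0.4652, -0.3534, 0.0325]
tool_rot: [3.006, 1.571, -0.238]
force: [-0.1, -0.3, 0.2]
grip_width: 0.0849
```

Emit:
play_rows --pt "0 0 0 0 0 0 30" --pt "0 0 0 0 0 0 20" --pt "0 0 0 0 0 0 5" --pt "0 0 0 0 0 0 5" --pt "0 0 0 0 0 0 5" --pt "0 0 0 0 0 0 5" --pt "0 0 0 0 0 0 5" --pt "0 0 0 0 0 0 5" --grip_force 60

```text
clock: 3.45
position: [0.4652, -0.3533, 0.0325]
tool_rot: [-3.138, 1.571, -0.099]
force: [-0.3, 0.4, 5.2]
grip_width: 0.0173
```

Emit:
play_rows --pt "0 0 20 0 0 0 5" --pt "0 0 40 0 0 0 5" --pt "0 0 50 0 0 0 5" --pt "0 0 50 0 0 0 5" --pt "0 20 0 0 0 0 5" --pt "7 40 0 0 0 3 5" --pt "7 40 0 0 0 3 5" --pt "7 40 0 0 0 3 5"

```text
clock: 4.45
position: [0.4856, -0.2114, 0.1923]
tool_rot: [-0.497, 1.57, 2.702]
force: [-0.5, 0.2, -2.1]
grip_width: 0.0177
```

Emit:
play_rows --pt "7 40 0 0 0 3 5" --pt "7 40 0 0 0 3 5" --pt "7 40 0 0 0 3 5" --pt "7 40 0 0 0 3 5" --pt "7 40 0 0 0 1.6 5" --pt "7 35 0 0 0 0 5" --pt "8.5 24 0 0 0 0 5" --pt "0 0 0 0 0 0 5"

```text
clock: 5.45
position: [0.5361, 0.048, 0.1921]
tool_rot: [-1.137, 1.57, 2.3]
force: [-0.3, -0.1, -2.8]
grip_width: 0.0174
```

```bash
python3 - <<'E'
from h import *
from scipy.spatial.transform import Rotation as Ro
save('top','t3.png',(205,155,340,290),4.4);save('side','s3.png',(200,140,370,300),3.7)
o=telemetry.observe();R=Ro.from_euler('xyz',o['tool_rot']).as_matrix();print(R.round(4));print(o)
E
```

```text
[[-9.000e-04  2.882e-01 -9.576e-01]
 [-4.000e-04 -9.576e-01 -2.882e-01]
 [-1.000e+00  2.000e-04  1.000e-03]]
{'clock': 5.55, 'qpos': array([-0.0378578 ,  0.43807331, -0.20923716,  1.86234564,  0.11745519,
        0.85395438, -1.58373127]), 'qd': array([ 0.01730367, -0.00357081,  0.00662752,  0.00160117,  0.00024255,
       -0.00163286,  0.00218145]), 'joint_efforts': array([-2.12127216e+00, -8.05827284e+01, -2.51218915e+00, -3.36594450e+01,
       -8.60300730e-02, -5.33196889e-02, -1.11943139e-01]), 'position': array([0.53588032, 0.0455604 , 0.1921196 ]), 'tool_rot': array([ 0.17935924,  1.56982773, -2.66988176]), 'force': array([-0.1844867 , -1.49066912, -2.15284901]), 'moment': array([-0.00377612, -0.04726991,  0.0223797 ]), 'grip_width': 0.017002858835222512}
```

View pics/s3.png

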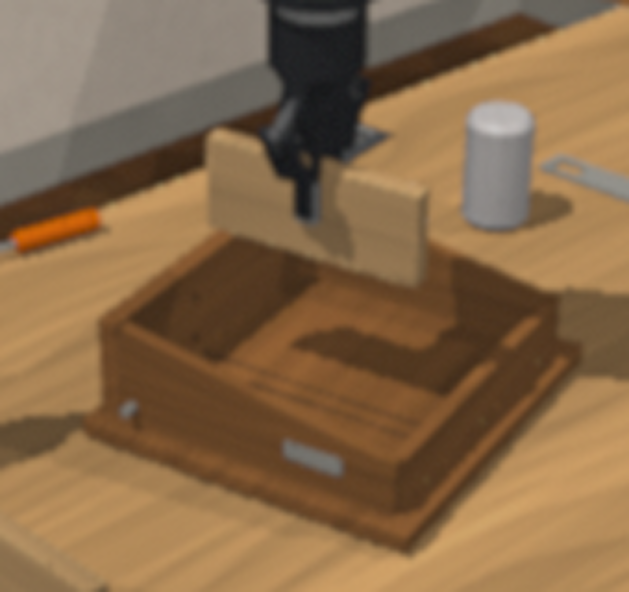

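View pics/t3.png

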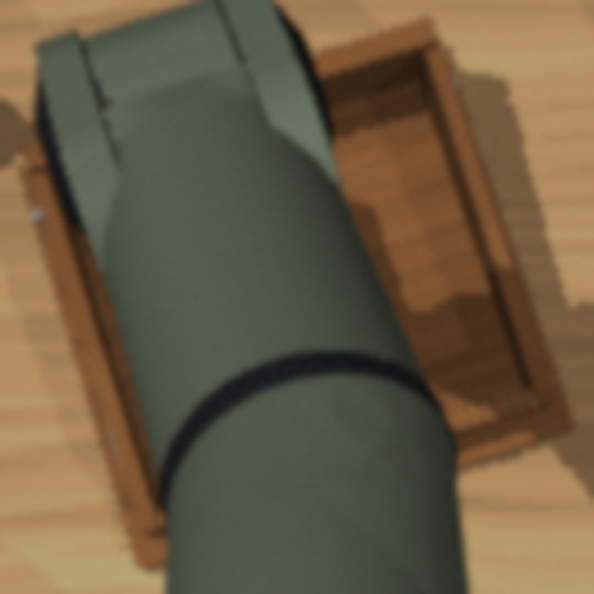

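The side view shows the board level over the drawer, its near face spanning (210,130) to (420,285). In the top view the arm hides it. I'll overlay the fitted model on the side picture.

```bash
cat > ov.py <<'E'
from h import *
def T(q,M):
    c,s=np.cos(q[2]),np.sin(q[2]); M=np.atleast_2d(M);return np.c_[q[0]+c*M[:,0]-s*M[:,1],q[1]+s*M[:,0]+c*M[:,1],M[:,2]]
def overlay(src,dst,bx,by,bz,byaw,q=(.5354,.0087,.2935),o=(200,140),sz=(170,160),s=4.7/1.27):
    im=cv2.imread(src)[o[1]:o[1]+sz[1],o[0]:o[0]+sz[0]];im=cv2.resize(im,None,fx=s,fy=s,interpolation=cv2.INTER_CUBIC)
    def ln(P,col):
        p=((w2px('side',P)-np.array(o)+.5)*s-.5)
        for a,b in zip(p[:-1],p[1:]): cv2.line(im,tuple(int(v) for v in a.round()),tuple(int(v) for v in b.round()),col,1)
    for y in(.025,.045): ln(T(q,np.array([[-.115,y,.022],[.122,y,.022]])),(255,255,0))
    ln(T(q,np.array([[.122,.146,.112],[.122,-.146,.112],[.14,-.146,.112],[.14,.146,.112],[.122,.146,.112]])),(0,255,0))
    ln(T(q,np.array([[.14,.16,.022],[-.15,.16,.022],[-.15,-.16,.022]])),(0,255,0))
    for y in(.009,-.009):
        ln(T((bx,by,byaw),np.array([[a,y,bz+c] for a,c in((-.095,-.04),(.095,-.04),(.095,.04),(-.095,.04),(-.095,-.04))])),(0,0,255) if y>0 else (255,0,255))
    cv2.imwrite(dst,im)
E
python3 - <<'E'
from ov import *
overlay('pics/raw_s3.png','pics/o3.png',.536,.0456,.1996,.2924)
E
```

```text
(no output)
```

View pics/o3.png

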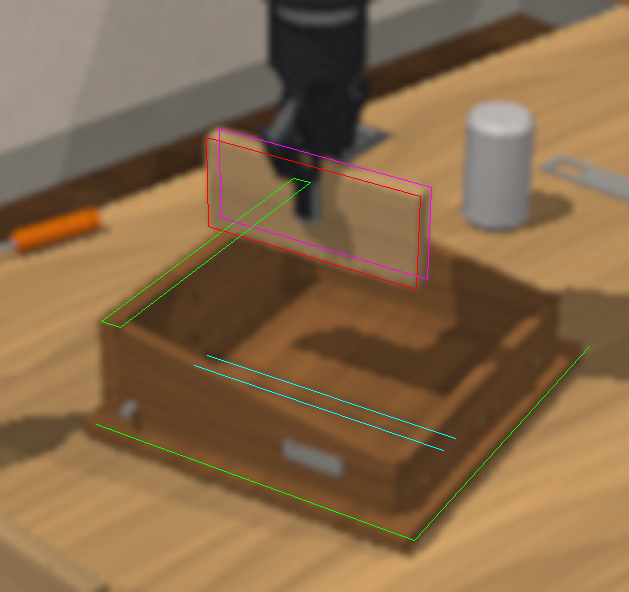

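The overlay agrees within about 3 mm. I'll refine the pencil-line position by averaging profiles along the lines in both cameras, which needs no new picture.

```bash
python3 - <<'E'
from ov import *
from scipy.signal import detrend
q=(.5354,.0087,.2935)
ys=np.arange(0.005,.066,.0005)
def prof(n,f,x0,x1):
    im=cv2.imread(f,0).astype(np.float32); xs=np.linspace(x0,x1,60)
    X,Y=np.meshgrid(xs,ys);p=w2px(n,T(q,np.c_[X.ravel(),Y.ravel(),np.full(X.size,.022)])).reshape(*X.shape,2).astype(np.float32)
    v=cv2.remap(im,p[...,0],p[...,1],cv2.INTER_CUBIC).mean(1)
    r=v-cv2.GaussianBlur(v.reshape(-1,1),(1,61),10).ravel()
    m=[i for i in range(2,len(r)-2) if r[i]==r[i-2:i+3].min() and r[i]<-1.0]
    return [(round(float(ys[i])*1e3,1),round(float(r[i]),1)) for i in m]
for a,b in((-.1,-.05),(-.05,0),(0,.05),(.05,.09),(-.1,.08)):print('top',a,b,prof('top','pics/raw_t1.png',a,b))
for a,b in((.0,.05),(.05,.1),(-.04,.04),(0,.1)):print('side',a,b,prof('side','pics/raw_s1.png',a,b),prof('side','pics/raw_s3.png',a,b))
# board in hand: measured corners of red(+y) face in o3, s=4.7/1.27
s=4.7/1.27
print(w2px('side',T((.536,.0456,.2924),np.array([[.095,.009,.0],[0,.009,0]])+[0,0,.1996])))
E
```

```text
top -0.1 -0.05 [(25.5, -6.4), (45.5, -6.7), (64.0, -1.2)]
top -0.05 0 [(25.5, -7.0), (45.5, -6.4)]
top 0 0.05 [(25.5, -6.7), (45.5, -7.0)]
top 0.05 0.09 [(25.5, -6.7), (45.5, -6.9)]
top -0.1 0.08 [(25.5, -6.8), (45.5, -6.7)]
side 0.0 0.05 [(22.5, -2.5), (43.0, -3.9)] [(22.5, -2.7), (43.0, -4.1)]
side 0.05 0.1 [(22.0, -2.7), (62.0, -1.6)] [(22.5, -3.1)]
side -0.04 0.04 [(23.0, -2.6), (43.0, -3.4)] [(23.0, -2.7), (43.0, -3.6)]
side 0 0.1 [(22.5, -2.6), (42.5, -2.2)] [(22.5, -2.9), (43.0, -2.4)]
[[255.5221084  188.83418442]
 [283.23358808 196.88097914]]
```

Emit:
play_rows --pt "0 0 -30 0 0 0 5" --pt "0 0 -40 0 0 0 5" --pt "0 0 -30 0 0 0 5" --pt "0 0 -20 0 0 0 5" --pt "0 0 -10 0 0 0 5" --pt "0 0 -4 0 0 0 5" --pt "0 0 0 0 0 0 5" --pt "0 0 0 0 0 0 5"

```text
clock: 6.55
position: [0.5369, 0.0457, 0.0589]
tool_rot: [2.975, 1.57, 0.125]
force: [0.1, 0.3, -3.0]
grip_width: 0.0174
```

Emit:
play_rows --pt "0 0 -1 0 0 0 5" --pt "0 0 -1 0 0 0 5" --pt "0 0 0 0 0 0 5"

```text
clock: 6.92
position: [0.5365, 0.0457, 0.0563]
tool_rot: [-0.556, 1.571, 2.878]
force: [0.4, -0.3, -2.2]
grip_width: 0.017
```

Emit:
play_rows --pt "0 0 -1 0 0 0 5" --pt "0 0 0 0 0 0 5"

```text
clock: 7.18
position: [0.5365, 0.0457, 0.0552]
tool_rot: [-0.47, 1.571, 2.964]
force: [0.7, -0.6, -2.1]
grip_width: 0.0173
```

Emit:
play_rows --pt "0 0 -0.5 0 0 0 5" --pt "0 0 0 0 0 0 5"

```text
clock: 7.42
position: [0.5365, 0.0457, 0.0547]
tool_rot: [-0.52, 1.571, 2.914]
force: [-0.3, -1.1, -1.9]
grip_width: 0.0174
```

Emit:
play_rows --pt "0 0 -0.5 0 0 0 5" --pt "0 0 0 0 0 0 5"

```text
clock: 7.68
position: [0.5366, 0.0457, 0.0546]
tool_rot: [2.429, 1.571, -0.421]
force: [-2.1, 0.2, 5.2]
grip_width: 0.0176
```

Emit:
play_rows --pt "0 0 -0.3 0 0 0 5" --pt "0 0 0 0 0 0 5"

```text
clock: 7.92
position: [0.5366, 0.0456, 0.0545]
tool_rot: [2.276, 1.571, -0.574]
force: [-4.3, 0.3, 11.5]
grip_width: 0.0174
```

The board is on the panel. I'll ease off the vertical load and check the alignment visually before pushing.

Emit:
play_rows --pt "0 0 0.4 0 0 0 5" --pt "0 0 0 0 0 0 5"

```text
clock: 8.18
position: [0.5366, 0.0457, 0.0546]
tool_rot: [2.956, 1.571, 0.106]
force: [-2.5, -0.4, 5.9]
grip_width: 0.0175
```

```bash
python3 - <<'E'
from ov import *
save('side','s4.png');o=telemetry.observe();print(o['position'],o['force'],o['moment'])
p=o['position'];overlay('pics/raw_s4.png','pics/o4.png',.5366,.0457,.062,.2925,o=(225,165),sz=(120,100),s=6)
E
```

```text
[0.53661379 0.04567887 0.05453775] [-3.06957935 -0.64746552  6.07145212] [-0.04366046  0.45336337 -0.00381356]
```

View pics/o4.png

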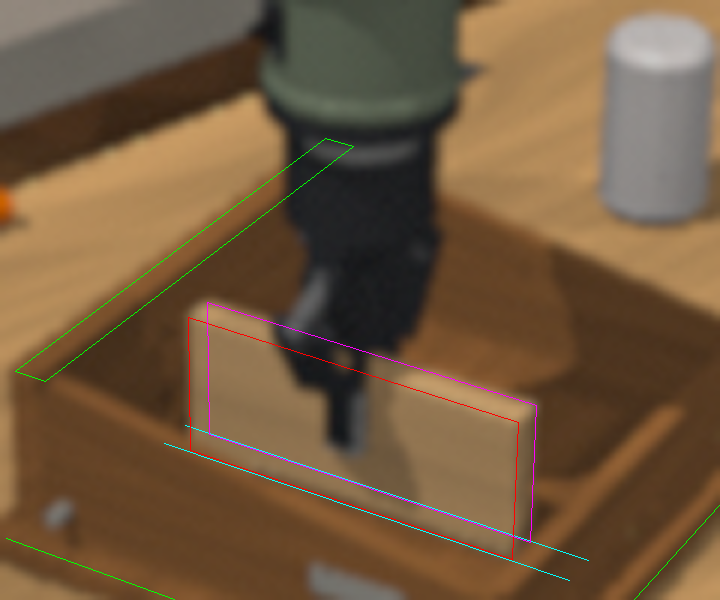

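The side overlay puts the board's lower edge between the pencil lines, with its near-bottom corner at (515,553) against the modelled (512,558). That matches the small bias the lines themselves show in this camera, so the alignment is good. Now the slow approach.

Emit:
play_rows --pt "0 0 0.2 0 0 0 5" --pt "1.9 0.58 0 0 0 0 5" --pt "1.9 0.58 0 0 0 0 5" --pt "1.9 0.58 0 0 0 0 5" --pt "1.9 0.58 0 0 0 0 5" --pt "0.96 0.29 0 0 0 0 5" --pt "0 0 0 0 0 0 5"

```text
clock: 9.1
position: [0.5447, 0.0481, 0.0545]
tool_rot: [0.081, 1.57, -2.769]
force: [-5.3, -2.5, 5.2]
grip_width: 0.0174
```

Emit:
play_rows --pt "0.48 0.145 0 0 0 0 5" --pt "0.48 0.145 0 0 0 0 5" --pt "0.48 0.145 0 0 0 0 5" --pt "0 0 0 0 0 0 5"

```text
clock: 9.6
position: [0.5462, 0.0485, 0.0546]
tool_rot: [0.097, 1.57, -2.753]
force: [-5.6, -1.5, 6.5]
grip_width: 0.0171
```

Emit:
play_rows --pt "0.48 0.145 0 0 0 0 5" --pt "0.48 0.145 0 0 0 0 5" --pt "0 0 0 0 0 0 5"

```text
clock: 9.98
position: [0.5471, 0.0488, 0.0545]
tool_rot: [0.107, 1.57, -2.743]
force: [-5.3, -1.8, 5.5]
grip_width: 0.0174
```

Emit:
play_rows --pt "0 0 0.25 0 0 0 5" --pt "0.48 0.145 0 0 0 0 5" --pt "0 0 0 0 0 0 5"

```text
clock: 10.35
position: [0.5481, 0.0493, 0.0547]
tool_rot: [-2.602, 1.571, 0.831]
force: [-0.4, -0.1, -1.6]
grip_width: 0.0173
```

Emit:
play_rows --pt "0.48 0.145 0 0 0 0 5" --pt "0.48 0.145 0 0 0 0 5" --pt "0 0 0 0 0 0 5"

```text
clock: 10.72
position: [0.549, 0.0495, 0.0548]
tool_rot: [-2.233, 1.571, 1.2]
force: [0.1, -0.1, -2.0]
grip_width: 0.0172
```

Emit:
play_rows --pt "0.48 0.145 0 0 0 0 5" --pt "0.48 0.145 0 0 0 0 5" --pt "0 0 0 0 0 0 5"

```text
clock: 11.1
position: [0.55, 0.0498, 0.0549]
tool_rot: [-2.887, 1.571, 0.546]
force: [0.4, 0.5, -2.3]
grip_width: 0.017
```

Emit:
play_rows --pt "0.38 0.115 -0.1 0 0 0 5" --pt "0.38 0.115 0 0 0 0 5" --pt "0 0 0 0 0 0 5"

```text
clock: 11.48
position: [0.5507, 0.05, 0.0547]
tool_rot: [-2.18, 1.571, 1.253]
force: [0.0, 0.4, -2.2]
grip_width: 0.0176
```

Emit:
play_rows --pt "0.38 0.115 0 0 0 0 5" --pt "0.38 0.115 0 0 0 0 5" --pt "0 0 0 0 0 0 5"

```text
clock: 11.85
position: [0.5515, 0.0502, 0.0547]
tool_rot: [-2.149, 1.571, 1.285]
force: [-0.4, -0.2, -2.4]
grip_width: 0.0173
```

Emit:
play_rows --pt "0.38 0.115 0 0 0 0 5" --pt "0.38 0.115 0 0 0 0 5" --pt "0 0 0 0 0 0 5"

```text
clock: 12.22
position: [0.5522, 0.0505, 0.0547]
tool_rot: [-2.208, 1.571, 1.225]
force: [0.9, 0.4, -2.5]
grip_width: 0.0173
```

Emit:
play_rows --pt "0.38 0.115 0 0 0 0 5" --pt "0.38 0.115 0 0 0 0 5" --pt "0 0 0 0 0 0 5"

```text
clock: 12.6
position: [0.553, 0.0507, 0.0547]
tool_rot: [-0.794, 1.571, 2.639]
force: [0.4, 0.0, -2.5]
grip_width: 0.0175
```

Emit:
play_rows --pt "0.38 0.115 0 0 0 0 5" --pt "0.38 0.115 0 0 0 0 5" --pt "0 0 0 0 0 0 5"

```text
clock: 12.98
position: [0.5537, 0.051, 0.0547]
tool_rot: [-1.851, 1.571, 1.583]
force: [0.1, -0.5, -2.1]
grip_width: 0.0173
```

Emit:
play_rows --pt "0.38 0.115 0 0 0 0 5" --pt "0.38 0.115 0 0 0 0 5" --pt "0 0 0 0 0 0 5"

```text
clock: 13.35
position: [0.5545, 0.0512, 0.0547]
tool_rot: [-1.279, 1.571, 2.154]
force: [0.2, -0.8, -3.1]
grip_width: 0.0175
```

Emit:
play_rows --pt "0.38 0.115 0 0 0 0 5" --pt "0.38 0.115 0 0 0 0 5" --pt "0 0 0 0 0 0 5"

```text
clock: 13.72
position: [0.5553, 0.0514, 0.0547]
tool_rot: [-2.205, 1.571, 1.228]
force: [-0.5, -0.3, -2.5]
grip_width: 0.0173
```

Emit:
play_rows --pt "0.38 0.115 0 0 0 0 5" --pt "0.38 0.115 0 0 0 0 5" --pt "0 0 0 0 0 0 5"

```text
clock: 14.1
position: [0.556, 0.0516, 0.0547]
tool_rot: [0.034, 1.571, -2.816]
force: [-0.2, -0.8, -2.4]
grip_width: 0.0176
```

Emit:
play_rows --pt "0.38 0.115 0 0 0 0 5" --pt "0.38 0.115 0 0 0 0 5" --pt "0 0 0 0 0 0 5"

```text
clock: 14.48
position: [0.5559, 0.0515, 0.0546]
tool_rot: [0.044, 1.569, -2.806]
force: [-7.1, -2.0, 3.0]
grip_width: 0.0175
```

Emit:
play_rows --pt "0.2 0.06 0 0 0 0 5" --pt "0 0 0 0 0 0 5"

```text
clock: 14.72
position: [0.5559, 0.0515, 0.0546]
tool_rot: [0.037, 1.569, -2.812]
force: [-8.4, -2.7, 3.3]
grip_width: 0.0171
```

Emit:
play_rows --pt "0.2 0.06 0 0 0 0 5" --pt "0 0 0 0 0 0 5"

```text
clock: 14.98
position: [0.5559, 0.0515, 0.0546]
tool_rot: [0.042, 1.568, -2.807]
force: [-9.5, -1.5, 4.0]
grip_width: 0.0175
```

```bash
python3 - <<'E'
from ov import *
from scipy.spatial.transform import Rotation as Ro
save('side','s5.png')
o=telemetry.observe();f=o['force'];u=np.array([.957,.289,0]);R=Ro.from_euler('xyz',o['tool_rot']).as_matrix();print(o['position'],f,f@u,o['moment'],R.round(4))
p=o['position'];overlay('pics/raw_s5.png','pics/o5.png',p[0],p[1],.062,.2925,o=(225,165),sz=(120,100),s=6)
E
```

```text
[0.55594688 0.05150681 0.05460138] [-9.37661793 -1.90458312  5.5706243 ] -9.523847877755562 [-0.40158006  1.64819732  0.10470095] [[-2.400e-03  2.877e-01 -9.577e-01]
 [-8.000e-04 -9.577e-01 -2.877e-01]
 [-1.000e+00  1.000e-04  2.500e-03]]
```

View pics/o5.png

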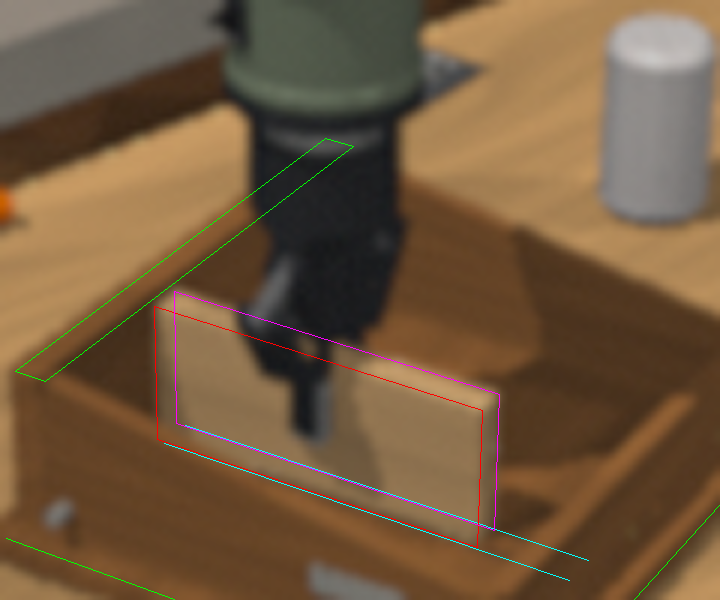

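The picture shows the board's far end meeting the bottom board at (157,300-440), with the lower edge along the lines. I'll trim the vertical load and build up the push to about 13 N measured, friction included.

Emit:
play_rows --pt "0.2 0.06 0.15 0 0 0 5" --pt "0.2 0.06 0 0 0 0 5" --pt "0.15 0.045 0 0 0 0 5" --pt "0 0 0 0 0 0 5"

```text
clock: 15.52
position: [0.5559, 0.0515, 0.0546]
tool_rot: [0.007, 1.567, -2.843]
force: [-12.3, -2.4, 4.8]
grip_width: 0.0175
```

Emit:
play_rows --pt "0 0 0 0 0 0 5" --pt "0 0 0 0 0 0 5" --pt "0 0 0 0 0 0 5"

```text
clock: 15.9
position: [0.5559, 0.0515, 0.0546]
tool_rot: [0.024, 1.567, -2.826]
force: [-13.2, -2.9, 5.9]
grip_width: 0.0175
```

About 13.5 N measured along the push, so roughly 12 N on the bottom board. I'll hold it there.

Emit:
play_rows --pt "0 0 0 0 0 0 5" --pt "0 0 0 0 0 0 5" --pt "0 0 0 0 0 0 5" --pt "0 0 0 0 0 0 5" --pt "0 0 0 0 0 0 5" --pt "0 0 0 0 0 0 5" --pt "0 0 0 0 0 0 5" --pt "0 0 0 0 0 0 5"

```text
clock: 16.9
position: [0.5559, 0.0515, 0.0546]
tool_rot: [0.021, 1.567, -2.828]
force: [-12.3, -4.4, 6.2]
grip_width: 0.0173
```

Emit:
play_rows --pt "0 0 0 0 0 0 5" --pt "0 0 0 0 0 0 5" --pt "0 0 0 0 0 0 5" --pt "0 0 0 0 0 0 5" --pt "0 0 0 0 0 0 5" --pt "0 0 0 0 0 0 5" --pt "0 0 0 0 0 0 5" --pt "0 0 0 0 0 0 5"

```text
clock: 17.9
position: [0.5559, 0.0515, 0.0546]
tool_rot: [0.026, 1.567, -2.824]
force: [-12.7, -3.6, 5.7]
grip_width: 0.0174
```

Emit:
play_rows --pt "0 0 0 0 0 0 5" --pt "0 0 0 0 0 0 5" --pt "0 0 0 0 0 0 5" --pt "0 0 0 0 0 0 5" --pt "0 0 0 0 0 0 5" --pt "0 0 0 0 0 0 5" --pt "0 0 0 0 0 0 5" --pt "0 0 0 0 0 0 5"

```text
clock: 18.9
position: [0.5559, 0.0515, 0.0546]
tool_rot: [0.017, 1.567, -2.833]
force: [-13.2, -2.6, 5.9]
grip_width: 0.0175
```

Emit:
play_rows --pt "0 0 0 0 0 0 5" --pt "0 0 0 0 0 0 5" --pt "0 0 0 0 0 0 5" --pt "0 0 0 0 0 0 5"

```text
clock: 19.4
position: [0.5559, 0.0515, 0.0546]
tool_rot: [0.028, 1.567, -2.822]
force: [-12.9, -2.5, 4.7]
grip_width: 0.0176
```

```bash
python3 - <<'E'
from ov import *
from scipy.spatial.transform import Rotation as Ro
save('side','s6.png',(215,155,355,275),5)
o=telemetry.observe();R=Ro.from_euler('xyz',o['tool_rot']).as_matrix();print(o['position'],o['force'],o['force']@[.957,.289,0],R[:,1],R[:,0])
E
```

```text
[0.5559267  0.05150142 0.05461858] [-12.81745027  -4.2007932    5.45239544] -13.48032914242026 [ 2.87695894e-01 -9.57721811e-01  6.62949345e-05] [-0.00350032 -0.0011207  -0.99999325]
```

View pics/s6.png

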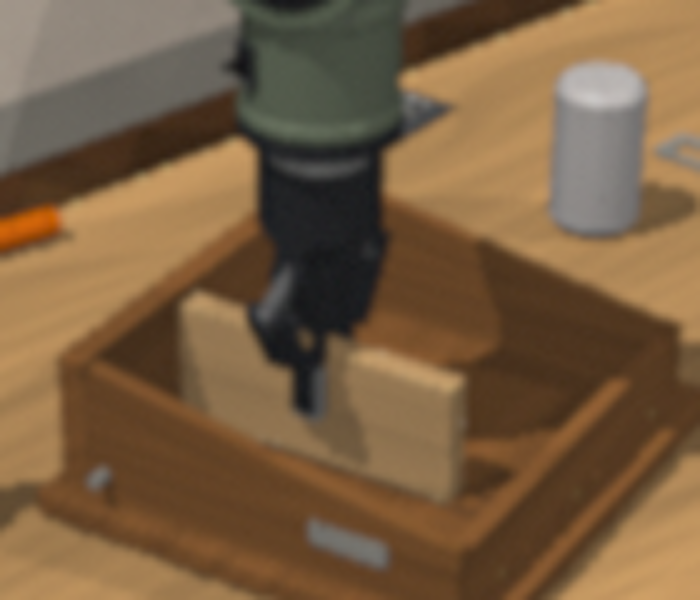

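The picture shows the board upright between the lines, its far end meeting the bottom board's inner face at (182,295). The force is steady, so I'm handing in.

```bash
python3 - <<'E'
from h import *
workorder.job_done();o=telemetry.observe();print(o['clock'],o['position'],o['force'])
E
```

```text
the job is handed in; nothing more can be done
the job is handed in; nothing more can be done
```

The long board is standing on the panel between the pencil lines, its end pressed against the bottom board. I handed the job in at about 19.5 s with the arm still holding it there.

**Push:** The force at the tool was steady at about 13 to 13.5 N along the push for about 3.5 s. After panel friction I estimate about 11 to 12 N on the bottom board. That figure is inferred, because I cannot measure that contact directly.

**Position:** The TCP reading did not change over the hold. The tool's yaw was 0.292 rad against 0.2935 rad for the lines, and it tilted less than 0.004 rad.

**What disagreed:**
- **Pencil lines:** the two cameras place them about 2.5 mm apart sideways. The board showed roughly the same offset by eye in the side camera, so I treated this as calibration error. I expect the board to be within 1 to 2 mm of the mid-line.
- **Contact point:** contact came about 5 mm farther along the push than the camera estimate. My fit of the drawer's near corners is the likely cause.
- **Downward load:** the grip also pressed down by about 6 to 7 N, more than the board's weight alone.

**Bystanders:** The can, opener and screwdriver look unmoved in the views I took. I did not re-check the short board, bottle or mug, but the arm never went near them. The top camera could not confirm the final placement because the arm hid the board.

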